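# Crank the sample lift level with the transfer bridge

## Robot

A 6-joint arm with a two-finger parallel gripper is mounted at the origin on the work surface. World frame = base frame: x ahead of the robot, y to its left, z up, the work surface at z = 0. Lengths are in m, angles in rad, forces in N, time in s.
With the tool pointing down it reaches from about 0.15 to 0.775 m from the base axis. Payload 6.1 kg.
Tool frame: the origin (TCP) lies at the centre of the arm's flange, where the gripper is bolted on; the fingertips stand 173 mm ahead of it and the grasp point (between the pads) lies r.grip_depth ahead of it (r.grip_depth is the distance from the TCP to the grasp point, in m); z points along the fingers, y is the direction in which the jaws open and shut (so a half turn about z gives the same grasp; the last joint's range is limited). The gripper opens to 85 mm and grips with 20 to 120 N. Pads are 22 mm wide; open, the fingers measure 114 mm over their backs; the gripper's body (76 mm by 85 mm) begins 54 mm behind the grasp point. The pads swing forward as they close: fully open they stand 13 mm farther back than shut.
Start: joints at [1.246, 0.126, -0.04, 1.405, 0, 1.571], TCP at [0.168, 0.498, 0.405] pointing down, gripper open.
Joint ranges: [-2.72, 2.72], [-0.95, 1.95], [-1.27, 1.35], [-1.78, 2.02], [-1.46, 1.47], [-3.14, 3.14]. Speed limits (rad/s): [2.39, 2.39, 3.01, 3.14, 3.14, 3.14].

## Interface

Orientations are given as a 3x3 rotation matrix whose columns are the frame's x, y, z axes.
In Python, from rig import status, vision, ticket, r gives the robot as it stands.
- The arm moves only by the tool step_arm, never from a script. Its argument "deltas" is a list that holds one entry, the list of rows, each a list of 4 numbers: the shift along the tool's x, y, z in cm, then the turn about the tool's z in degrees. A call has 1 to 5 rows; each row shifts and turns the commanded pose from where the row before left it, along the tool's axes as they then stand; what a row does not reach is not made up. A row lasts 1/8 s, in which the tool goes at most 62.5 mm and 10.7 degrees, less where a joint would pass 70% of its speed; a pose out of reach is approached as far as the arm can. A call with a gripper value outside its range is refused whole. "hand" is the closure in counts, from 0 (fully open) to 255 (shut), set as the call begins (left out, the last holds). The fingers move at their own pace and stop on an object; the grip force is fixed at half the most. Time passes only in rows, so rows that do not move let the fingers close. It gives the time, the measured TCP pose, the force and the opening at its end, in the units of the state.
- status.get_obs(): the state, without advancing time (a new reading comes with each control period).
- vision.snapshot(name): name is "scene" or "top"; returns a dict with "image" (480x640x3 uint8, red, green, blue), "mtx" (3x3 intrinsics, pixels), "distortion" ([k1, k2, p1, p2, k3] as OpenCV has them; the pictures are not rectified), "T" (4x4, takes a point from camera to world coordinates). Camera axes: x right, y down, z forward; pixel columns grow to the right and rows downward; lengths in m; the calibration is good to about 2 mm. A picture is of the moment at which its call begins. There is no depth.
- ticket.close_job(): hands the job in, once; it reports no verdict.
The state is a dict: "time_s": time; "joint_positions": joint angles; "joint_velocities": joint speeds; "effort": joint torques, N m; "position": TCP position; "tcp_rot": TCP orientation; "contact_force": force on the tool from outside, world axes, zero at the start; "ft_torque": the same for the moment, N m; "opening": finger opening in m.
Only numpy, scipy, OpenCV 4.12 (cv2) and the standard library are available. Lean on these libraries where they do the work, as an engineer would, in place of code of your own. Each camera call takes 0.05 s, during which the arm holds its last target. There are 200 camera calls.

## Task

Take the loose crank out of its white parking block, stand it in the hole on top of the lift's blue gearbox, and feel gently for the hidden square drive until the crank drops fully home. Then turn it to raise the steel platform until its top is flush with the steel bridge beside it, and let go, leaving the crank in place. Move the platform only with the crank, never force the crank down, and leave everything else on the bench where it is.

Things in the scene. Friction and masses are not known exactly. Their poses are not given: they have to be found in the camera images.
- crank_head (a point): the loose steel crank: centre of its head, the part to grip, an upright block 26 mm thick (along y), 40 mm long (along x), 40 mm tall. x points along the crank arm to the knob, z up along the crank's axis. The flat arm (20 mm wide, top 8 mm below this point) reaches 100 mm out and carries a round black knob 24 mm across, at 92 mm, top 42 mm above this point. Mass 0.28 to 0.46 kg
- crank_seat (a point): the same crank: centre of the underside of its flange (60 mm across, 6 mm thick; fingertips resting on it can push the crank down), 26 mm below crank_head. Below it come a round shank 28 mm across, 24 mm long, a square key 18 mm wide, 14 mm long, and a tapered nose 9 mm long: 47 mm in all. The flange rests on the gearbox when the crank is home
- crank: the same crank as a whole, standing upright in the rest at the start; origin at crank_seat, axes as crank_head. Its grip is sure at about 50 N; a much harder squeeze makes it chatter on its seat. Two flats of its square key face along +x and -x
- rest: white plastic parking block 80 x 80 x 60 mm, fixed, with an upright 34 mm hole in its middle where the crank stands, flange on the block's top. Origin: centre of the underside
- lift: the fixed sample lift. Its blue gearbox is 110 x 110 mm, 95 mm tall; origin under the gearbox's centre; the platform lies 187 mm off towards the body's +y, then the bridge. Turning the seated crank clockwise seen from above raises the platform 18 mm per radian, the other way lowers it. It takes some 0.15 N m and stays where left. Over 80 N in all between crank and lift, wedging included, ruins it
- bore (a point): centre of the mouth of the round hole, 34 mm wide, in the gearbox's flat top (z up). Hidden 26 mm below is the rim of a square socket, 19.6 mm wide, at an unknown angle. The crank's nose always enters, but unless the squares line up within about 5 degrees (every 90) it stops 12 mm short of home: turn it under light pressure (under 10 N, or the drive is dragged along) till it drops
- platform: steel lift platform, 110 x 100 mm, 10 mm thick, moved up and down by the gearbox; top 70 mm above the table at the start. Origin: centre of its top face
- platform_edge (a point): point on the platform's top face, 5 mm in from the edge beside the bridge
- bridge_edge (a point): point on the top face of the fixed steel bridge (110 x 74 mm, on two feet, beyond the platform from the gearbox), 5 mm in from the edge beside the platform. Its height differs each time, 10 to 18 mm above the platform's starting height
- oil_jar: bystander, to be left alone: squat amber glass jar, 60 mm across, 100 mm tall. Origin: centre of its underside
- oil_bottle: bystander, to be left alone: amber glass bottle, 66 mm across, 150 mm tall. Origin: centre of its underside
- beaker: bystander, to be left alone: open glass beaker, 70 mm across, 90 mm tall. Origin: centre of its underside
- wrench: bystander, to be left alone: steel wrench lying flat. Origin: a point on its underside
- spatula: bystander, to be left alone: lab spatula lying flat. Origin: a point on its underside
- cal_weight: bystander, to be left alone: brass knobbed calibration weight, 38 mm across, 56 mm tall. Origin: centre of its underside
- petri_dish: bystander, to be left alone: shallow white dish, 90 mm across, 16 mm tall. Origin: centre of its underside
Things that resemble listed ones, but are neither listed nor needed, are in the scene too. What is shaped like the crank but green is not meant.

How it is judged:
On the way, in this order (a step that is already met when the one before it is completed fails the run):
1. the crank is fully home in the gearbox (z of crank_seat in the frame of bore below 0.003 m and horizontal distance between crank_seat and bore below 0.004 m and angle between crank_seat's own z axis and vertical below 0.07 rad), for 0.2 s.
2. the platform is flush with the bridge (all of step 1 and z of platform_edge in the frame of bridge_edge between -0.003 and 0.003 m), for 0.2 s.
At the end, for the whole second after the job is handed in: The platform's top is within 3 mm of the bridge's top, the crank stands upright (within 4 degrees) and fully home in the gearbox (flange within 3 mm of its top, within 4 mm of the hole's centre), and all is released and at rest (all of step 2 and linear speed of crank below 0.02 m/s and linear speed of platform below 0.005 m/s); the robot touches nothing.
It fails at once if the crank pressed on the lift with more than 80 N (contact force between crank and lift above 80 N).
It fails at once if the platform was touched by the robot or the crank (contact force between any of the arm, the fingers, crank and platform above 1 N).
It fails at once if a bystander was moved more than 30 mm (distance of any of oil_jar, oil_bottle, beaker, wrench, spatula, cal_weight, petri_dish from where it was at the start of the episode above 0.03 m).
It also fails if it takes over 72 s, if anything falls off the work surface, if the arm or the gripper's body presses on something with over 40 N, if the wrist force passes 120 N, or if a joint passes its speed limit or range.

## Working session

There is one attempt and no reset: what is moved stays moved. The work goes in short steps, Python scripts to look and compute and a tool call to move; the robot and the scene stay as the last step left them, time stands still between calls to the robot, and variables do not carry over. Pictures are saved under pics/ and viewed, about 8 in all and at most 12, crops included, and the job is handed in when it is done.

Besides the shell and the picture viewer there is one more tool, called after ">>>" as name([rows], argument=value, ...), one row to a line, values as JSON. step_arm: Moves the arm, as the interface text tells. Its arguments: {"type":"object","properties":{"deltas":{"type":"array"},"hand":{"type":"number"}},"required":["deltas"]}

```bash
ls; mkdir -p pics; python3 - <<'E'
from rig import status, vision, ticket, r
import cv2,numpy as np,pickle
o=status.get_obs();print({k:np.round(v,3).tolist() for k,v in o.items()},r.grip_depth)
for n in("scene","top"):
    s=vision.snapshot(n);pickle.dump(s,open(f"pics/{n}0.pkl","wb"))
    cv2.imwrite(f"pics/{n}0.png",s["image"][:,:,::-1]);print(n,s["mtx"].round(1).tolist(),s["distortion"],s["T"].round(3).tolist())
E
```

```text
pics
{'time_s': 0.0, 'joint_positions': [1.246, 0.126, -0.041, 1.405, -0.0, 1.571], 'joint_velocities': [-0.002, 0.001, 0.0, -0.001, -0.001, 0.001], 'effort': [-0.0, -43.592, 35.292, 0.017, -0.0, 0.0], 'position': [0.168, 0.497, 0.404], 'tcp_rot': [[-0.948, 0.319, -0.0], [0.319, 0.948, -0.002], [-0.0, -0.002, -1.0]], 'contact_force': [-0.729, 0.179, -0.35], 'ft_torque': [-0.006, 0.021, -0.006], 'opening': 0.086} 0.1547
scene [[469.2, 0.0, 323.8], [0.0, 469.2, 239.0], [0.0, 0.0, 1.0]] [-0.10222635  0.          0.          0.          0.        ] [[-0.388, 0.804, -0.451, 1.036], [0.922, 0.333, -0.2, 0.191], [-0.01, -0.493, -0.87, 1.013], [0.0, 0.0, 0.0, 1.0]]
top [[468.7, 0.0, 317.6], [0.0, 468.7, 240.3], [0.0, 0.0, 1.0]] [-0.11066945  0.          0.          0.          0.        ] [[0.051, -0.979, 0.199, 0.254], [-0.999, -0.049, 0.011, -0.058], [-0.001, -0.199, -0.98, 1.444], [0.0, 0.0, 0.0, 1.0]]
```

View pics/scene0.png

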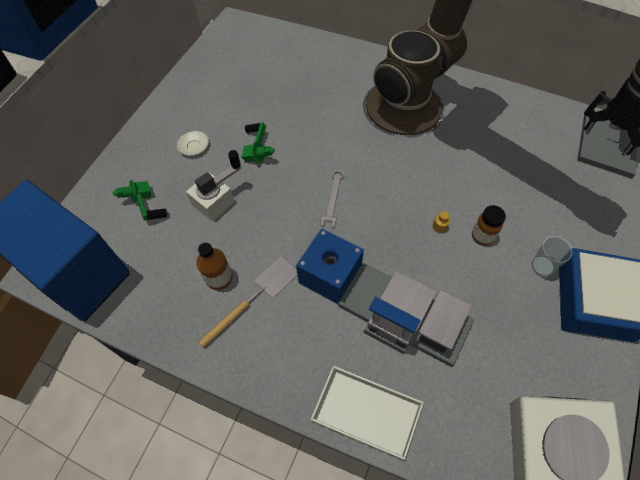

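View pics/top0.png

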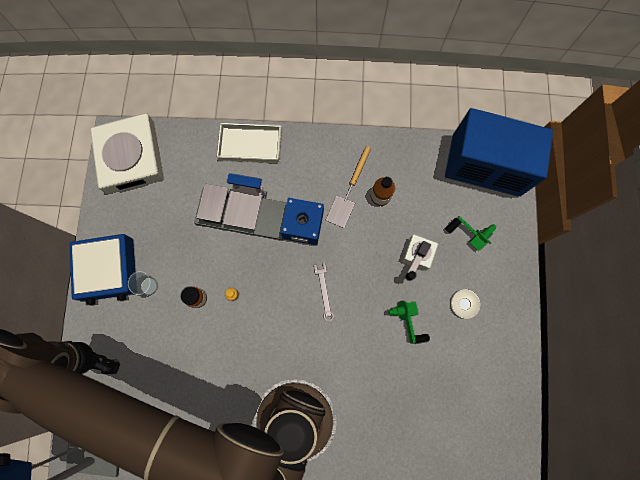

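Views so far (2). Crank-like objects:
- Steel crank in the white block: scene (208,188), top (422,250).
- Green decoy 1: scene (258,150), top (405,312).
- Green decoy 2: scene (140,195), top (482,236).

I choose the steel one. The gearbox is at scene (331,262), top (302,219). Next is a close crop.

```bash
cat > h.py <<'E'
import cv2,numpy as np,pickle
from scipy.spatial.transform import Rotation as R
def load(n): return pickle.load(open(f"pics/{n}.pkl","rb"))
def ray(s,uv):
    p=cv2.undistortPoints(np.array(uv,float).reshape(-1,1,2),s["mtx"],np.array(s["distortion"])).reshape(-1,2)
    d=np.c_[p,np.ones(len(p))]@s["T"][:3,:3].T
    return s["T"][:3,3],d/np.linalg.norm(d,axis=1)[:,None]
def onz(s,uv,z):
    o,d=ray(s,uv); return o+d*((z-o[2])/d[:,2])[:,None]
def tri(s1,uv1,s2,uv2):
    o1,d1=ray(s1,uv1);o2,d2=ray(s2,uv2);out=[]
    for a,b in zip(d1,d2):
        t=np.linalg.lstsq(np.c_[a,-b],o2-o1,rcond=None)[0]
        p,q=o1+a*t[0],o2+b*t[1]; out.append([*((p+q)/2),np.linalg.norm(p-q)])
    return np.array(out)
def proj(s,P):
    M=np.linalg.inv(s["T"]);return cv2.projectPoints(np.array(P,float).reshape(-1,1,3),cv2.Rodrigues(M[:3,:3])[0],M[:3,3],s["mtx"],np.array(s["distortion"]))[0].reshape(-1,2)
E
python3 - <<'E'
from h import *
def crop(n,x,y,w,h,k=6): 
    i=load(n)["image"][y:y+h,x:x+w,::-1];return cv2.resize(i,(400,300),interpolation=cv2.INTER_CUBIC)
a=np.vstack([np.hstack([crop("scene0",170,135,80,60*1)if 0 else crop("scene0",170,145,100,75),crop("scene0",290,220,200,150)]),
 np.hstack([crop("top0",380,220,100,75),crop("top0",190,150,160,120)])])
cv2.imwrite("pics/c1.png",a)
E
```

```text
(no output)
```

View pics/c1.png

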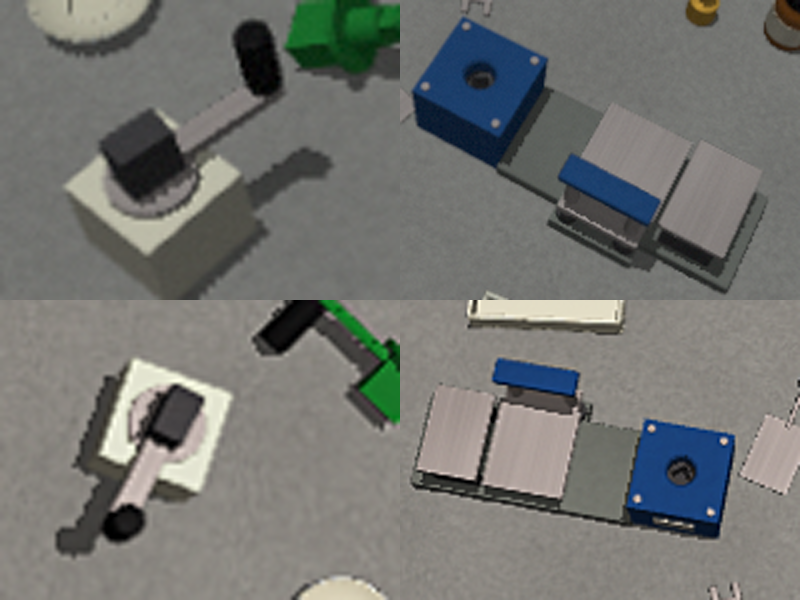

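Crop (view 3): the grey/steel crank stands in the white block with its knob top at scene (233,152), top (411,275). The bore mouth is at scene (330,257.5), top (302.4,218.4), and the gearbox's four screws are visible. The platform and bridge lie beyond it, with a blue shield at the platform's far side. Now I measure.

```bash
python3 - <<'E'
from h import *
S,T=load("scene0"),load("top0")
np.set_printoptions(precision=4,suppress=True)
def sc(p):return np.array(p)/4+[170,145]
def tc(p):return np.array(p)/4+[380,220]
print("block S",onz(S,sc([(65,187),(150,250),(245,175)]),.06))
print("block T",onz(T,tc([(135,62),(232,97),(200,195)]),.06))
print("head top S",onz(S,sc([(101,148),(152,110),(183,142),(137,170)]),.106))
print("head top T",onz(T,tc([(178,85),(204,97),(184,137),(155,127)]),.106))
print("knob",tri(S,sc([(252,30)]),T,tc([(124,222)])))
def s2(p):return np.array(p)/2+[290,220]
def t2(p):return np.array(p)/2.5+[190,150]
print("screws/hole tri",tri(S,s2([(65,32),(134,60),(95,123),(22,86),(80,75)]),T,t2([(318,226),(237,198),(247,129),(326,136),(281,171)])))
print(onz(S,s2([(65,32),(134,60),(95,123),(22,86),(80,75)]),.095))
print(onz(T,t2([(318,210),(237,198),(247,129),(326,136),(281,171)]),.095))
# hull of masks
for n,s in(("S",S),("T",T)):
    hsv=cv2.cvtColor(s["image"],cv2.COLOR_RGB2HSV)
    m=cv2.inRange(hsv,(100,120,60),(125,255,255));
    nb,l,st,c=cv2.connectedComponentsWithStats(m)
    print(n,[(st[i].tolist(),c[i].round(1).tolist()) for i in range(1,nb) if st[i,4]>150])
    g=s["image"].astype(int); d=g.max(2)
    roi=(slice(150,220),slice(180,245)) if n=="S" else (slice(225,285),slice(395,445))
    for lo,hi in((0,40),(0,75)):
        m=((d>=lo)&(d<hi)).astype(np.uint8)[roi];nb,l,st,c=cv2.connectedComponentsWithStats(m)
        print(n,hi,[(st[i].tolist(),(c[i]+[roi[1].start,roi[0].start]).round(1).tolist()) for i in range(1,nb) if st[i,4]>15])
E
```

```text
block S [[ 0.5484 -0.4003  0.06  ]
 [ 0.5692 -0.326   0.06  ]
 [ 0.4972 -0.2985  0.06  ]]
block T [[ 0.5649 -0.3332  0.06  ]
 [ 0.5415 -0.4076  0.06  ]
 [ 0.4654 -0.3834  0.06  ]]
head top S [[ 0.5386 -0.3663  0.106 ]
 [ 0.5018 -0.3518  0.106 ]
 [ 0.5159 -0.3218  0.106 ]
 [ 0.5446 -0.3374  0.106 ]]
head top T [[ 0.5389 -0.356   0.106 ]
 [ 0.5309 -0.3753  0.106 ]
 [ 0.5005 -0.3606  0.106 ]
 [ 0.5068 -0.3392  0.106 ]]
knob [[ 0.4341 -0.3147  0.1227  0.0011]]
screws/hole tri [[ 0.5346 -0.0382  0.0562  0.007 ]
 [ 0.5568  0.0571  0.0925  0.0033]
 [ 0.6433  0.0482  0.0912  0.0021]
 [ 0.6364 -0.044   0.0974  0.0042]
 [ 0.594   0.0073  0.0856  0.0035]]
[[ 0.554  -0.0257  0.095 ]
 [ 0.5577  0.059   0.095 ]
 [ 0.6452  0.0478  0.095 ]
 [ 0.6348 -0.0426  0.095 ]
 [ 0.5979  0.0108  0.095 ]]
[[ 0.5471 -0.041   0.095 ]
 [ 0.5568  0.0553  0.095 ]
 [ 0.6418  0.0489  0.095 ]
 [ 0.6379 -0.0459  0.095 ]
 [ 0.5922  0.0053  0.095 ]]
S [([0, 180, 97, 110, 6312], [39.2, 233.5]), ([297, 229, 67, 60, 1993], [329.9, 258.3]), ([572, 249, 68, 81, 1063], [593.9, 295.7]), ([369, 297, 51, 35, 708], [394.2, 314.2])]
S 40 [([49, 1, 11, 18, 152], [234.0, 159.3]), ([16, 29, 20, 16, 157], [206.9, 186.5])]
S 75 [([2, 0, 26, 9, 72], [196.1, 154.9]), ([15, 0, 46, 46, 561], [216.9, 175.3]), ([51, 33, 14, 14, 91], [238.0, 189.7]), ([34, 50, 23, 20, 86], [225.6, 210.4])]
T [([461, 108, 92, 70, 4270], [507.3, 142.6]), ([227, 173, 34, 15, 315], [243.9, 180.2]), ([280, 198, 44, 41, 1204], [301.9, 218.1]), ([70, 234, 59, 65, 813], [103.1, 268.8])]
T 40 [([21, 17, 9, 15, 31], [419.7, 250.9]), ([10, 46, 11, 9, 69], [410.2, 275.4])]
T 75 [([0, 12, 21, 47, 324], [404.9, 266.3]), ([19, 16, 17, 17, 159], [422.0, 248.7])]
```

```bash
python3 - <<'E'
from h import *
S,T=load("scene0"),load("top0")
np.set_printoptions(precision=4,suppress=True)
# screws: bright low-sat inside the blue hull
def screws(s,box):
    x,y,w,h=box; im=s["image"][y:y+h,x:x+w].astype(int)
    red=im[:,:,0].astype(float); 
    blue=((im[:,:,2]-im[:,:,0])>40).astype(np.uint8)
    c=max(cv2.findContours(blue,0,2)[0],key=cv2.contourArea); hull=np.zeros_like(blue);cv2.drawContours(hull,[cv2.convexHull(c)],0,1,-1)
    m=((red>110)&(hull>0)).astype(np.uint8)
    nb,l,st,ce=cv2.connectedComponentsWithStats(m);out=[]
    for i in range(1,nb):
        mm=cv2.dilate((l==i).astype(np.uint8),np.ones((3,3)))*np.clip(red-50,0,None)
        ys,xs=np.nonzero(mm);w_=mm[ys,xs];out.append([(xs*w_).sum()/w_.sum()+x,(ys*w_).sum()/w_.sum()+y,st[i,4]])
    # hole
    d=((im.max(2)<75)&(hull>0)).astype(np.uint8);nb,l,st,ce=cv2.connectedComponentsWithStats(d)
    return np.array(out),[(st[i].tolist(),(ce[i]+[x,y]).round(1)) for i in range(1,nb) if st[i,4]>8]
for n,s,b in(("S",S,(295,226,72,66)),("T",T,(277,195,50,48))):
    o,h=screws(s,b);print(n);print(np.c_[o,onz(s,o[:,:2],.095)]);print(h,onz(s,[k[1] for k in h],.095))
# white block top
for n,s,b in(("S",S,(180,165,60,60)),("T",T,(398,228,46,50))):
    x,y,w,h=b;im=s["image"][y:y+h,x:x+w];g=im.min(2)
    print(n,np.percentile(g,[50,80,90,95,99]))
    hv=cv2.cvtColor(im,cv2.COLOR_RGB2HSV)
    m=(g>165).astype(np.uint8)
    pts=np.argwhere(m)[:,::-1].astype(np.int32)
    hl=cv2.convexHull(pts);q=cv2.approxPolyN(hl,4,ensure_convex=True).reshape(-1,2)+[x,y]
    P=onz(s,q,.06);print(q.tolist());print(P,P.mean(0),np.linalg.norm(P-np.roll(P,1,0),axis=1))
E
```

```text
S
[[322.6729 232.5401   6.       0.5455  -0.0288   0.095 ]
 [356.8148 249.6719   7.       0.5571   0.0584   0.095 ]
 [302.1798 262.6025   8.       0.6329  -0.0406   0.095 ]
 [337.2754 281.1314   8.       0.6446   0.047    0.095 ]]
[([27, 25, 16, 14, 177], array([329.6, 257.4])), ([2, 26, 66, 38, 162], array([328. , 274.7]))] [[0.598  0.0099 0.095 ]
 [0.6382 0.0228 0.095 ]]
T
[[295.0651 197.4703   1.       0.6556   0.0309   0.095 ]
 [290.1281 200.8828   7.       0.6443   0.045    0.095 ]
 [306.0755 199.4715   1.       0.651   -0.0024   0.095 ]
 [312.0496 200.4599   1.       0.6488  -0.0204   0.095 ]
 [317.094  201.432    1.       0.6466  -0.0356   0.095 ]
 [319.0745 205.9656   8.       0.6328  -0.0422   0.095 ]
 [284.4408 229.0548   7.       0.5571   0.0564   0.095 ]
 [313.8061 234.3432   8.       0.5455  -0.0311   0.095 ]]
[([20, 17, 11, 12, 95], array([302.1, 217.9])), ([41, 32, 2, 10, 10], array([318.5, 231.5]))] [[ 0.5936  0.0062  0.095 ]
 [ 0.5548 -0.0444  0.095 ]]
S [111. 116. 128. 167. 169.]
[[206, 207], [185, 190], [212, 175], [229, 188]]
[[ 0.5693 -0.3302  0.06  ]
 [ 0.5449 -0.4061  0.06  ]
 [ 0.4778 -0.3656  0.06  ]
 [ 0.4973 -0.3049  0.06  ]] [ 0.5223 -0.3517  0.06  ] [0.0763 0.0797 0.0784 0.0638]
T [128. 172. 208. 213. 219.]
[[430, 267], [400, 273], [413, 234], [437, 243]]
[[ 0.4707 -0.3834  0.06  ]
 [ 0.4483 -0.2932  0.06  ]
 [ 0.5694 -0.3309  0.06  ]
 [ 0.5452 -0.4045  0.06  ]] [ 0.5084 -0.353   0.06  ] [0.0774 0.093  0.1268 0.0775]
```

Both views agree to about 2 mm:
- **Bore:** (0.595, 0.008), with the lift's +y at yaw 82.5°.
- **Block and crank:** centre (0.520, -0.3565), block edges 78 mm against the stated 80.
- **Crank arm:** yaw about 153.5°. The knob lies 96 mm out (92 expected), with its top at z 0.123 (0.128 expected).

I am moving over the crank with the jaw axis at yaw 63.5°.

>>> step_arm([
  [[0, 0, 0, 7.9], [-4.64, -4.05, 0, 0], [-4.64, -4.05, 0, 0], [-4.64, -4.05, 0, 0], [-4.64, -4.05, 0, 0]],
], hand=0)

```text
time_s: 0.72
position: [0.2614, 0.2679, 0.4044]
tcp_rot: [[-0.895, 0.445, 0.0], [0.445, 0.895, -0.0], [-0.0, -0.0, -1.0]]
contact_force: [1.2, -0.1, -0.0]
opening: 0.0854
```

>>> step_arm([
  [[-4.64, -4.05, 0, 0], [-4.64, -4.05, 0, 0], [-4.64, -4.05, 0, 0], [-4.64, -4.05, 0, 0], [-4.64, -4.05, 0, 0]],
])

```text
time_s: 1.35
position: [0.3786, -0.0172, 0.4047]
tcp_rot: [[-0.895, 0.447, 0.001], [0.447, 0.895, 0.0], [-0.0, 0.0, -1.0]]
contact_force: [1.4, 0.2, -0.5]
opening: 0.0856
```

>>> step_arm([
  [[-4.64, -4.05, 0, 0], [-4.64, -4.05, 0, 0], [-4.64, -4.05, 0, 0], [-4.64, -4.05, 0, 0], [-4.64, -4.05, 0, 0]],
])

```text
time_s: 1.98
position: [0.4961, -0.3019, 0.4042]
tcp_rot: [[-0.895, 0.447, -0.0], [0.447, 0.895, 0.001], [0.001, 0.0, -1.0]]
contact_force: [0.0, 0.6, 0.9]
opening: 0.0854
```

>>> step_arm([
  [[-4.64, -4.05, 0, 0], [0, 0, 3, 0], [0, 0, 3, 0], [0, 0, 0, 0]],
])

```text
time_s: 2.48
position: [0.5186, -0.3566, 0.3415]
tcp_rot: [[-0.895, 0.447, -0.005], [0.447, 0.895, 0.004], [0.006, 0.001, -1.0]]
contact_force: [-1.5, -0.6, 0.6]
opening: 0.0853
```

>>> step_arm([
  [[0, 0, 3, 0], [0, 0, 3, 0], [0, 0, 2.5, 0], [0, 0, 1.4, 0], [0, 0, 0, 0]],
])

```text
time_s: 3.1
position: [0.5192, -0.3566, 0.2458]
tcp_rot: [[-0.895, 0.446, -0.001], [0.446, 0.895, 0.0], [0.001, 0.0, -1.0]]
contact_force: [0.4, -0.2, 0.1]
opening: 0.0851
```

```bash
python3 - <<'E'
from rig import status, vision
import cv2,numpy as np
o=status.get_obs();print(o["position"],o["contact_force"],np.degrees(o["joint_positions"]).round(1))
a=[]
for n,(x,y) in(("scene",(160,120)),("top",(370,210))):
    i=vision.snapshot(n)["image"][y:y+105,x:x+105,::-1];a.append(cv2.resize(i,(400,400),interpolation=cv2.INTER_CUBIC))
cv2.imwrite("pics/c2.png",np.hstack(a))
E
```

```text
[ 0.51916675 -0.35658394  0.2457849 ] [ 0.41834403 -0.17184167  0.11293324] [-34.5  20.8  -4.9  64.3  -0.   -8. ]
```

View pics/c2.png

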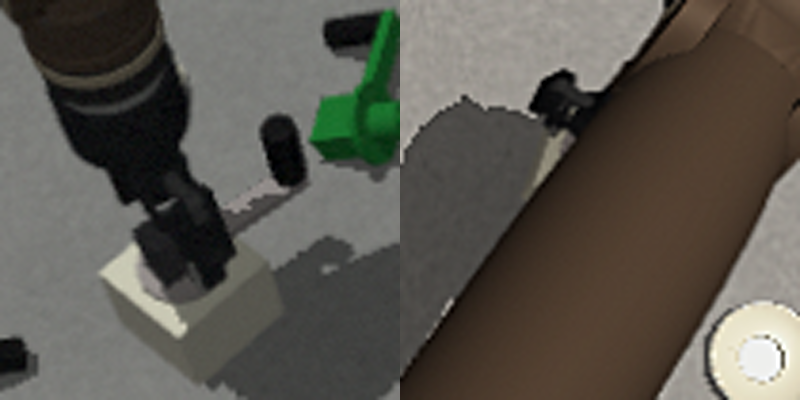

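View 4: the fingers straddle the head (scene crop about (185,245)) and are clear of the arm and flange. Closing now.

>>> step_arm([
  [[0, 0, 0.2, 0], [0, 0, 0, 0], [0, 0, 0, 0], [0, 0, 0, 0], [0, 0, 0, 0]],
], hand=255)

```text
time_s: 3.82
position: [0.5195, -0.3565, 0.2443]
tcp_rot: [[-0.895, 0.446, 0.001], [0.446, 0.895, 0.0], [-0.001, 0.001, -1.0]]
contact_force: [0.6, 3.7, 5.1]
opening: 0.0255
```

>>> step_arm([
  [[0, 0, 0, 0], [0, 0, 0, 0]],
])

```text
time_s: 4.08
position: [0.5195, -0.3565, 0.2443]
tcp_rot: [[-0.895, 0.446, 0.001], [0.446, 0.895, 0.0], [-0.001, 0.001, -1.0]]
contact_force: [1.8, 4.0, 5.4]
opening: 0.0252
```

>>> step_arm([
  [[0, 0, -1, 0], [0, 0, -3, 0], [0, 0, -4, 0], [0, 0, -4, 0], [0, 0, -2, 0]],
])

```text
time_s: 4.7
position: [0.5188, -0.3572, 0.3858]
tcp_rot: [[-0.895, 0.447, 0.0], [0.447, 0.895, -0.002], [-0.001, -0.002, -1.0]]
contact_force: [0.3, -0.4, -4.3]
opening: 0.025
```

>>> step_arm([
  [[1, 4, 0, 0], [1.5, 5.5, 0, 0], [1.5, 5.5, 0, 0], [1.5, 5.5, 0, 0], [1.5, 5.5, 0, 0]],
])

```text
time_s: 5.32
position: [0.5723, -0.0916, 0.3832]
tcp_rot: [[-0.894, 0.447, -0.002], [0.447, 0.894, -0.002], [0.001, -0.002, -1.0]]
contact_force: [0.8, 0.3, -3.3]
opening: 0.0258
```

>>> step_arm([
  [[1.5, 5.5, 0, 0], [1, 4, 0, 0], [0, 0.5, 0, 0], [0, 0, 0, 0], [0, 0, 0, 0]],
])

```text
time_s: 5.95
position: [0.5947, 0.0065, 0.3835]
tcp_rot: [[-0.894, 0.448, -0.001], [0.448, 0.894, -0.001], [0.0, -0.001, -1.0]]
contact_force: [-0.2, 0.9, -4.2]
opening: 0.0254
```

```bash
python3 - <<'E'
from rig import status, vision
import cv2,numpy as np,pickle
o=status.get_obs();print(o["position"],o["contact_force"],o["opening"],np.degrees(o["joint_positions"]).round(1))
a=[]
for n,(x,y) in(("scene",(260,140)),("top",(235,150))):
    s=vision.snapshot(n);pickle.dump(s,open(f"pics/{n}3.pkl","wb"))
    i=s["image"][y:y+133,x:x+133,::-1];a.append(cv2.resize(i,(400,400),interpolation=cv2.INTER_CUBIC))
cv2.imwrite("pics/c3.png",np.hstack(a))
E
```

```text
[0.59467552 0.00654815 0.38351296] [-0.22604817  0.89312625 -4.23279557] 0.02540995805891075 [ 0.6 14.9  4.5 79.6 -0.  27.2]
```

View pics/c3.png

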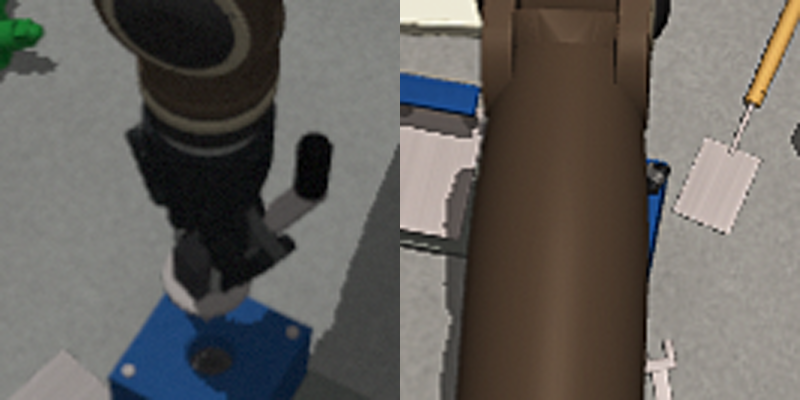

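View 5: the crank is held firmly, with its shank (crop (212,325)) above the hole (crop (210,360)). Next I check the flange centre against the TCP axis.

```bash
python3 - <<'E'
from h import *
s=load("scene3")
np.set_printoptions(precision=4,suppress=True)
im=s["image"].astype(int)
x0,y0=305,215; c=im[y0:y0+30,x0:x0+45]
m=((c.min(2)>100)&(c.max(2)-c.min(2)<25)).astype(np.uint8)
print("exp flange",proj(s,[[.5947,.0065,.202],[.5947,.0065,.166],[.595,.008,.095]]))
for z in(.202,):
    t=np.linspace(0,6.28,60);p=proj(s,np.c_[.5947+.03*np.cos(t),.0065+.03*np.sin(t),np.full(60,z-.003)])
    print("pred ellipse bounds",p.min(0),p.max(0))
i=im[180:290,280:380].astype(np.uint8)[:,:,::-1].copy();i=cv2.resize(i,(800,880),interpolation=cv2.INTER_CUBIC)
for q in p:cv2.circle(i,tuple(((q-[280,180]+.5)*8).astype(int)),2,(0,0,255),-1)
a=proj(s,[[.5947,.0065,z] for z in np.linspace(.12,.2,9)])
for q in a:cv2.circle(i,tuple(((q-[280,180]+.5)*8).astype(int)),3,(0,255,0),-1)
cv2.imwrite("pics/c4.png",i[200:800])
E
```

```text
exp flange [[328.6846 230.9666]
 [328.7053 239.7916]
 [329.3179 255.9718]]
pred ellipse bounds [313.7814 219.0745] [343.5923 244.7762]
```

View pics/c4.png

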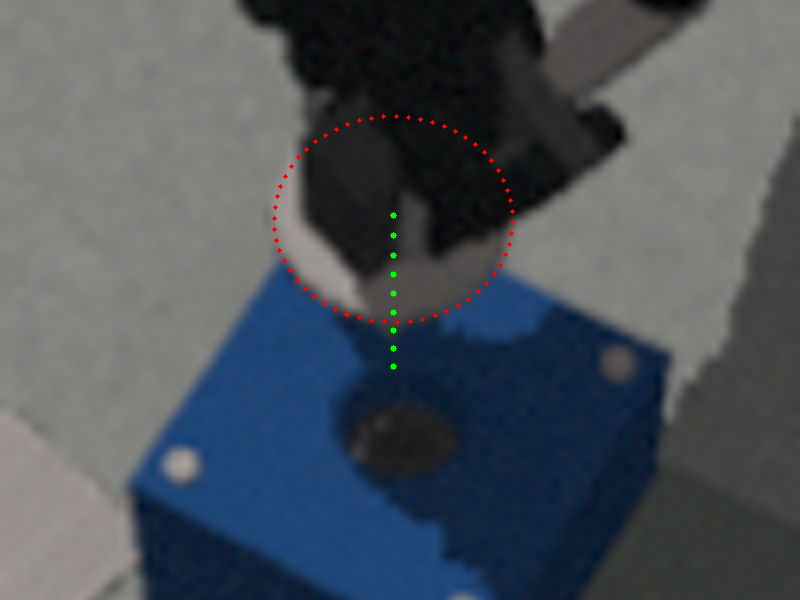

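View 6: the predicted flange ellipse (red) matches the visible flange rim to within a pixel. The crank axis is therefore on the TCP axis, and the seat height offset (0.184) holds. I now lower it gently into the bore.

>>> step_arm([
  [[0, 0.12, 2, 0], [0, 0, 2, 0], [0, 0, 1.8, 0], [0, 0, 0, 0]],
])

```text
time_s: 6.55
position: [0.5948, 0.008, 0.3243]
tcp_rot: [[-0.894, 0.448, -0.003], [0.448, 0.894, -0.0], [0.003, -0.002, -1.0]]
contact_force: [-0.9, -0.4, -4.0]
opening: 0.0252
```

>>> step_arm([
  [[0, 0, 0.7, 0], [0, 0, 0.7, 0], [0, 0, 0.5, 0], [0, 0, 0, 0]],
])

```text
time_s: 7.05
position: [0.5953, 0.0089, 0.3063]
tcp_rot: [[-0.895, 0.446, -0.001], [0.446, 0.895, -0.0], [0.001, -0.0, -1.0]]
contact_force: [-0.3, 0.1, -4.2]
opening: 0.0251
```

>>> step_arm([
  [[0, 0, 0.25, 0], [0, 0, 0.25, 0], [0, 0, 0.25, 0], [0, 0, 0, 0], [0, 0, 0, 0]],
])

```text
time_s: 7.68
position: [0.5954, 0.0089, 0.2992]
tcp_rot: [[-0.895, 0.446, -0.0], [0.446, 0.895, 0.0], [0.0, -0.0, -1.0]]
contact_force: [-0.1, -0.4, -3.8]
opening: 0.0253
```

>>> step_arm([
  [[0, 0, 0.2, 0], [0, 0, 0.2, 0], [0, 0, 0, 0]],
])

```text
time_s: 8.05
position: [0.5953, 0.0089, 0.2949]
tcp_rot: [[-0.895, 0.446, -0.001], [0.446, 0.895, 0.0], [0.0, -0.0, -1.0]]
contact_force: [0.3, 0.3, -3.4]
opening: 0.0252
```

>>> step_arm([
  [[0, 0, 0.15, 0], [0, 0, 0, 0], [0, 0, 0, 0]],
])

```text
time_s: 8.43
position: [0.5954, 0.0089, 0.2937]
tcp_rot: [[-0.895, 0.446, -0.0], [0.446, 0.895, 0.0], [0.0, -0.0, -1.0]]
contact_force: [-0.0, 0.7, -3.6]
opening: 0.0255
```

>>> step_arm([
  [[0, 0, 0.1, 0], [0, 0, 0, 0], [0, 0, 0, 0]],
])

```text
time_s: 8.8
position: [0.5954, 0.0089, 0.2927]
tcp_rot: [[-0.895, 0.446, -0.0], [0.446, 0.895, 0.0], [0.0, 0.0, -1.0]]
contact_force: [-0.9, 0.1, -3.9]
opening: 0.0254
```

>>> step_arm([
  [[0, 0, 0.1, 0], [0, 0, 0, 0], [0, 0, 0, 0]],
])

```text
time_s: 9.18
position: [0.5954, 0.0089, 0.2917]
tcp_rot: [[-0.895, 0.446, -0.0], [0.446, 0.895, -0.0], [-0.0, -0.0, -1.0]]
contact_force: [-0.5, 0.3, -4.2]
opening: 0.0254
```

>>> step_arm([
  [[0, 0, 0.05, 0], [0, 0, 0, 0]],
])

```text
time_s: 9.43
position: [0.5954, 0.0089, 0.2913]
tcp_rot: [[-0.895, 0.446, 0.0], [0.446, 0.895, 0.0], [-0.0, 0.0, -1.0]]
contact_force: [-0.5, 0.2, -2.5]
opening: 0.0254
```

>>> step_arm([
  [[0, 0, 0.05, 0], [0, 0, 0, 0]],
])

```text
time_s: 9.68
position: [0.5954, 0.0089, 0.2911]
tcp_rot: [[-0.895, 0.446, 0.001], [0.446, 0.895, -0.0], [-0.001, 0.0, -1.0]]
contact_force: [-0.6, -0.1, 0.5]
opening: 0.0254
```

>>> step_arm([
  [[0, 0, 0.05, 0], [0, 0, 0, 0]],
])

```text
time_s: 9.93
position: [0.5954, 0.0089, 0.291]
tcp_rot: [[-0.895, 0.446, 0.001], [0.446, 0.895, -0.0], [-0.001, 0.0, -1.0]]
contact_force: [-2.0, -0.1, 5.1]
opening: 0.0254
```

Contact came at TCP z 0.291, exactly 12 mm short of home, with about 9 N pressing. I ease off slightly and turn counter-clockwise in small steps.

>>> step_arm([
  [[0, 0, -0.03, -2], [0, 0, 0, -2], [0, 0, 0, -2], [0, 0, 0, 0]],
])

```text
time_s: 10.42
position: [0.5956, 0.0089, 0.291]
tcp_rot: [[-0.937, 0.349, 0.001], [0.349, 0.937, -0.0], [-0.001, 0.0, -1.0]]
contact_force: [-1.3, -1.3, 5.7]
opening: 0.0251
```

>>> step_arm([
  [[0, 0, 0, -2], [0, 0, 0, -2], [0, 0, 0, -2], [0, 0, 0, 0]],
])

```text
time_s: 10.92
position: [0.5957, 0.0088, 0.291]
tcp_rot: [[-0.968, 0.249, 0.001], [0.249, 0.968, -0.0], [-0.001, 0.0, -1.0]]
contact_force: [-1.7, 0.0, 4.6]
opening: 0.0251
```

>>> step_arm([
  [[0, 0, -0.02, -2], [0, 0, 0, -2], [0, 0, 0, -3], [0, 0, 0, 0]],
])

```text
time_s: 11.42
position: [0.5957, 0.0088, 0.291]
tcp_rot: [[-0.992, 0.129, 0.001], [0.129, 0.992, -0.0], [-0.001, 0.0, -1.0]]
contact_force: [-0.8, -1.1, 5.3]
opening: 0.0254
```

>>> step_arm([
  [[0, 0, 0, -2], [0, 0, 0, -2], [0, 0, 0, -3], [0, 0, 0, 0]],
])

```text
time_s: 11.92
position: [0.5957, 0.0088, 0.291]
tcp_rot: [[-1.0, 0.007, 0.001], [0.007, 1.0, -0.0], [-0.001, -0.0, -1.0]]
contact_force: [0.0, -0.3, 5.3]
opening: 0.0256
```

>>> step_arm([
  [[0, 0, -0.03, -2], [0, 0, 0, -2], [0, 0, 0, -3], [0, 0, 0, 0]],
])

```text
time_s: 12.42
position: [0.5955, 0.0089, 0.291]
tcp_rot: [[-0.994, -0.114, 0.0], [-0.114, 0.994, -0.0], [-0.0, -0.0, -1.0]]
contact_force: [0.3, -1.0, 4.2]
opening: 0.0255
```

>>> step_arm([
  [[0, 0, 0, -2], [0, 0, 0, -2], [0, 0, 0, -3], [0, 0, 0, 0]],
])

```text
time_s: 12.92
position: [0.5954, 0.0089, 0.291]
tcp_rot: [[-0.972, -0.234, -0.0], [-0.234, 0.972, 0.0], [0.0, 0.0, -1.0]]
contact_force: [0.7, 0.1, 4.4]
opening: 0.0255
```

>>> step_arm([
  [[0, 0, 0, -2], [0, 0, 0, -2], [0, 0, 0, -3], [0, 0, 0, 0]],
])

```text
time_s: 13.42
position: [0.5954, 0.0089, 0.2908]
tcp_rot: [[-0.937, -0.35, -0.0], [-0.35, 0.937, 0.0], [0.0, 0.0, -1.0]]
contact_force: [0.3, 0.5, 2.6]
opening: 0.0254
```

>>> step_arm([
  [[0, 0, 0, -2], [0, 0, 0, 0], [0, 0, 0, 0]],
])

```text
time_s: 13.8
position: [0.5953, 0.0089, 0.2908]
tcp_rot: [[-0.924, -0.382, -0.0], [-0.382, 0.924, 0.0], [0.0, 0.0, -1.0]]
contact_force: [0.4, 0.3, 1.9]
opening: 0.0253
```

>>> step_arm([
  [[0, 0, 0, -2], [0, 0, 0, 0], [0, 0, 0, 0]],
])

```text
time_s: 14.18
position: [0.5953, 0.0089, 0.2907]
tcp_rot: [[-0.91, -0.415, -0.0], [-0.415, 0.91, 0.0], [0.0, 0.0, -1.0]]
contact_force: [1.2, 0.1, -1.1]
opening: 0.0251
```

>>> step_arm([
  [[0, 0, 0.05, -1], [0, 0, 0, 0], [0, 0, 0, 0]],
])

```text
time_s: 14.55
position: [0.5953, 0.0088, 0.2902]
tcp_rot: [[-0.903, -0.43, -0.001], [-0.43, 0.903, -0.0], [0.001, -0.0, -1.0]]
contact_force: [0.6, -1.0, -3.1]
opening: 0.0252
```

>>> step_arm([
  [[0, 0, 0.05, 0], [0, 0, 0, 0], [0, 0, 0, 0]],
])

```text
time_s: 14.92
position: [0.5953, 0.0088, 0.2899]
tcp_rot: [[-0.903, -0.43, -0.0], [-0.43, 0.903, -0.0], [0.0, -0.0, -1.0]]
contact_force: [0.1, -0.9, -1.3]
opening: 0.0254
```

It is entering: 1 mm below the rim at low force. I continue gently.

>>> step_arm([
  [[0, 0, 0, -2], [0, 0, 0.05, 0], [0, 0, 0, 0], [0, 0, 0, 0]],
])

```text
time_s: 15.42
position: [0.5953, 0.0088, 0.2893]
tcp_rot: [[-0.887, -0.461, -0.0], [-0.461, 0.887, -0.0], [0.0, 0.0, -1.0]]
contact_force: [0.8, -1.6, -3.5]
opening: 0.0253
```

>>> step_arm([
  [[0, 0, 0.1, 0], [0, 0, 0, 0], [0, 0, 0, 0]],
])

```text
time_s: 15.8
position: [0.5954, 0.0088, 0.2884]
tcp_rot: [[-0.887, -0.462, -0.0], [-0.462, 0.887, -0.0], [0.0, -0.0, -1.0]]
contact_force: [-0.6, -1.5, -2.7]
opening: 0.0251
```

>>> step_arm([
  [[0, 0, 0.1, 0], [0, 0, 0.1, 0], [0, 0, 0.1, 0], [0, 0, 0, 0]],
])

```text
time_s: 16.3
position: [0.5954, 0.0088, 0.2855]
tcp_rot: [[-0.887, -0.462, -0.0], [-0.462, 0.887, -0.0], [0.0, -0.0, -1.0]]
contact_force: [-0.6, -1.7, -0.6]
opening: 0.0253
```

>>> step_arm([
  [[0, 0, 0.1, 0], [0, 0, 0.1, 0], [0, 0, 0, 0]],
])

```text
time_s: 16.68
position: [0.5954, 0.0088, 0.2835]
tcp_rot: [[-0.887, -0.462, 0.0], [-0.462, 0.887, -0.0], [-0.0, -0.0, -1.0]]
contact_force: [-1.0, -2.6, -1.2]
opening: 0.025
```

>>> step_arm([
  [[0.02, -0.04, 0.1, 0], [0, 0, 0.1, 0], [0, 0, 0, 0]],
])

```text
time_s: 17.05
position: [0.5954, 0.0086, 0.2814]
tcp_rot: [[-0.887, -0.462, -0.0], [-0.462, 0.887, 0.0], [-0.0, 0.0, -1.0]]
contact_force: [-0.9, -0.4, -0.8]
opening: 0.0255
```

>>> step_arm([
  [[0, 0, 0.1, 0], [0, 0, 0, 0], [0, 0, 0, 0]],
])

```text
time_s: 17.42
position: [0.5954, 0.0085, 0.2805]
tcp_rot: [[-0.887, -0.462, -0.0], [-0.462, 0.887, 0.0], [-0.0, 0.0, -1.0]]
contact_force: [-1.3, -0.3, -0.3]
opening: 0.0251
```

>>> step_arm([
  [[0, 0, 0.1, 0], [0, 0, 0, 0]],
])

```text
time_s: 17.68
position: [0.5954, 0.0085, 0.2795]
tcp_rot: [[-0.887, -0.462, -0.0], [-0.462, 0.887, 0.0], [-0.0, 0.0, -1.0]]
contact_force: [-1.6, 0.3, 0.5]
opening: 0.025
```

>>> step_arm([
  [[0, 0, 0.06, 0], [0, 0, 0, 0]],
])

```text
time_s: 17.92
position: [0.5954, 0.0085, 0.2793]
tcp_rot: [[-0.887, -0.462, 0.0], [-0.462, 0.887, 0.0], [-0.0, 0.0, -1.0]]
contact_force: [-2.5, 1.3, 4.1]
opening: 0.025
```

>>> step_arm([
  [[0, 0, 0.05, 0], [0, 0, 0, 0]],
])

```text
time_s: 18.18
position: [0.5953, 0.0085, 0.2793]
tcp_rot: [[-0.887, -0.462, 0.001], [-0.462, 0.887, 0.0], [-0.001, -0.0, -1.0]]
contact_force: [-3.9, -0.1, 7.0]
opening: 0.0254
```

The crank is home: TCP z 0.2793, as predicted (0.095 + 0.1843), with firm support under light force. Now I get the bridge height above the platform from the initial pictures, using edge profiles in both views with the platform's 70 mm as the check.

```bash
cat > edge.py <<'E'
from h import *
B=np.array([.595,.008]); yaw=np.arctan2(.0876,.0116)  # lift +y direction
ey=np.array([np.cos(yaw),np.sin(yaw)]);ex=np.array([ey[1],-ey[0]])
def prof(s,side,ys,z):
    """apparent lift-x of the long edge at height z, for lift-y samples ys"""
    g=cv2.GaussianBlur(s["image"],(0,0),.6).mean(2).astype(np.float32);t=np.arange(-.020,.020,.0005);out=[]
    for y in ys:
        P=np.array([[*(B+ex*(side*.055+k)+ey*y),z] for k in t]);uv=proj(s,P).astype(np.float32)
        v=cv2.remap(g,uv[:,0].reshape(1,-1),uv[:,1].reshape(1,-1),cv2.INTER_CUBIC)[0]
        out.append(v)
    m=np.mean(out,0); return t*1000,m
E
python3 - <<'E'
from edge import *
import numpy as np
np.set_printoptions(precision=1,suppress=True,linewidth=200)
S,T=load("scene0"),load("top0")
# profile along y through the middle to find extents
for n,s in(("S",S),("T",T)):
    g=cv2.GaussianBlur(s["image"],(0,0),.6).mean(2).astype(np.float32)
    ys=np.arange(.12,.36,.004);uv=proj(s,[[*(B+ex*-.03+ey*y),.075] for y in ys]).astype(np.float32)
    print(n,"along y",list(zip((ys*1000).astype(int).tolist(),cv2.remap(g,uv[:,0].reshape(1,-1),uv[:,1].reshape(1,-1),1)[0].astype(int).tolist())))
    for nm,ys in(("plat",np.linspace(.15,.225,16)),("brid",np.linspace(.26,.305,12))):
      for side in(-1,1):
        t,m=prof(s,side,ys,.075);print(n,nm,side,m[::4].astype(int))
E
```

```text
S along y [(120, 94), (124, 95), (128, 95), (132, 95), (136, 95), (140, 113), (144, 132), (148, 133), (152, 131), (156, 134), (160, 135), (164, 133), (168, 132), (172, 134), (176, 133), (180, 132), (184, 132), (188, 134), (192, 135), (196, 136), (200, 135), (204, 133), (208, 131), (212, 133), (216, 132), (220, 131), (224, 132), (228, 130), (232, 133), (236, 130), (240, 85), (244, 99), (248, 134), (252, 136), (256, 137), (260, 137), (264, 133), (268, 133), (272, 130), (276, 131), (280, 130), (284, 131), (288, 132), (292, 133), (296, 132), (300, 131), (304, 130), (308, 130), (312, 129), (316, 121), (320, 73), (324, 85), (328, 92), (332, 93), (336, 106), (340, 114), (344, 112), (348, 113), (352, 113), (356, 112)]
S plat -1 [113 114 114 114 114 114 114 114 114 115 115 116 122 129 132 132 132 132 133 133]
S plat 1 [66 66 66 66 66 66 66 67 67 65 59 46 40 54 65 66 65 66 66 66]
S brid -1 [115 116 116 115 115 115 115 115 119 129 132 132 132 132 132 132 132 132 132 132]
S brid 1 [128 128 128 128 128 128 128 125 107  72  43  28  24  24  24  24  29  40  53  75]
T along y [(120, 112), (124, 111),
[... 360 characters left out ...]
248, 168), (252, 168), (256, 167), (260, 165), (264, 162), (268, 160), (272, 158), (276, 159), (280, 157), (284, 157), (288, 158), (292, 159), (296, 158), (300, 157), (304, 156), (308, 155), (312, 155), (316, 139), (320, 108), (324, 136), (328, 138), (332, 138), (336, 135), (340, 134), (344, 134), (348, 133), (352, 133), (356, 135)]
T plat -1 [ 88  54  56  76  73  58  48  43  49  86 142 167 169 166 164 164 164 163 163 163]
T plat 1 [162 162 163 164 166 165 145 106  77  71  74  75  74  71  70  69  68  60  45  39]
T brid -1 [ 93  55  52  68  65  54  50  45  33  24  38  95 151 167 165 161 160 160 160 159]
T brid 1 [150 150 150 149 149 149 149 149 150 150 147 139 131 132 133 134 134 134 135 135]
```

The bridge is about 15.5 mm above the platform start, and the two views separately give 14.6 and 17.8. Absolute bias on the known 70 mm platform is -3 mm, which cancels in the difference. That means about 49° clockwise plus play. I turn 42° first, then measure again.

>>> step_arm([
  [[0, 0, -0.05, 2], [0, 0, 0, 4], [0, 0, 0, 4], [0, 0, 0, 4], [0, 0, 0, 0]],
])

```text
time_s: 18.8
position: [0.5954, 0.0086, 0.2793]
tcp_rot: [[-0.973, -0.232, 0.0], [-0.232, 0.973, 0.0], [-0.0, 0.0, -1.0]]
contact_force: [-4.0, 0.8, 4.6]
opening: 0.0253
```

>>> step_arm([
  [[0, 0, 0, 4], [0, 0, 0, 4], [0, 0, 0, 4], [0, 0, 0, 4], [0, 0, 0, 0]],
])

```text
time_s: 19.42
position: [0.5954, 0.0087, 0.2793]
tcp_rot: [[-0.999, 0.044, 0.0], [0.044, 0.999, 0.001], [-0.0, 0.001, -1.0]]
contact_force: [-3.7, 2.9, 5.3]
opening: 0.0253
```

>>> step_arm([
  [[0, 0, 0, 4], [0, 0, 0, 4], [0, 0, 0, 4], [0, 0, 0, 0], [0, 0, 0, 0]],
])

```text
time_s: 20.05
position: [0.5954, 0.0088, 0.2793]
tcp_rot: [[-0.968, 0.251, 0.0], [0.251, 0.968, 0.001], [-0.0, 0.001, -1.0]]
contact_force: [-3.4, 1.6, 5.7]
opening: 0.0251
```

```bash
cat > meas.py <<'E'
from edge import *
from scipy.optimize import curve_fit
from scipy.special import erf
def height(S,T):
    """height of the platform / bridge -x edge from both views; returns (z, c) in mm"""
    z0=.078;res={}
    for nm,ys in(("plat",np.linspace(.15,.225,30)),("brid",np.linspace(.26,.305,20))):
        A=[];b=[]
        for s in(S,T):
            t,m=prof(s,-1,ys,z0)
            k=np.argmax(np.gradient(np.convolve(np.pad(m,3,"edge"),np.ones(7)/7,"valid")));w=slice(max(0,k-10),k+14)
            f=lambda t,t0,sg,a,c:a*erf((t-t0)/sg)+c
            p,_=curve_fit(f,t[w],m[w],[t[k],1.5,m[w].std(),m[w].mean()])
            P=B-ex*.055+ey*ys.mean();C=s["T"][:3,3]
            sl=((C[:2]-P)@ex)/(C[2]-z0); A.append([-sl,1]);b.append(p[0])
        h,c=np.linalg.solve(A,b);res[nm]=(round(z0*1000+h,2),round(c,2),np.round(b,2).tolist(),np.round(np.array(A)[:,0],3).tolist())
    return res
E
python3 - <<'E'
from meas import *
from rig import status, vision
print("start",height(load("scene0"),load("top0")))
o=status.get_obs();print(o["position"],o["contact_force"],np.degrees(o["joint_positions"]).round(1))
a=[]
S=vision.snapshot("scene");T=vision.snapshot("top")
pickle.dump(S,open("pics/scene5.pkl","wb"));pickle.dump(T,open("pics/top5.pkl","wb"))
a=[cv2.resize(s["image"][y:y+120,x:x+120,::-1],(400,400),interpolation=cv2.INTER_CUBIC) for s,x,y in((S,360,250),(T,190,160))]
cv2.imwrite("pics/c5.png",np.hstack(a))
try: print("now",height(S,T))
except Exception as e: print(e)
E
```

```text
start {'plat': (np.float64(66.61), np.float64(0.37), [6.07, -1.92], [-0.501, 0.201]), 'brid': (np.float64(82.3), np.float64(0.55), [-1.61, 1.41], [-0.501, 0.201])}
[0.59536543 0.00882297 0.27932305] [-3.35333725  1.64288469  5.66911241] [ 0.8 16.3 -6.8 66.9  0.1 15.4]
now {'plat': (np.float64(76.36), np.float64(0.33), [1.15, 0.0], [-0.501, 0.201]), 'brid': (np.float64(82.35), np.float64(0.54), [-1.64, 1.41], [-0.501, 0.201])}meas.py:13: OptimizeWarning: Covariance of the parameters could not be estimated
  p,_=curve_fit(f,t[w],m[w],[t[k],1.5,m[w].std(),m[w].mean()])
```

View pics/c5.png

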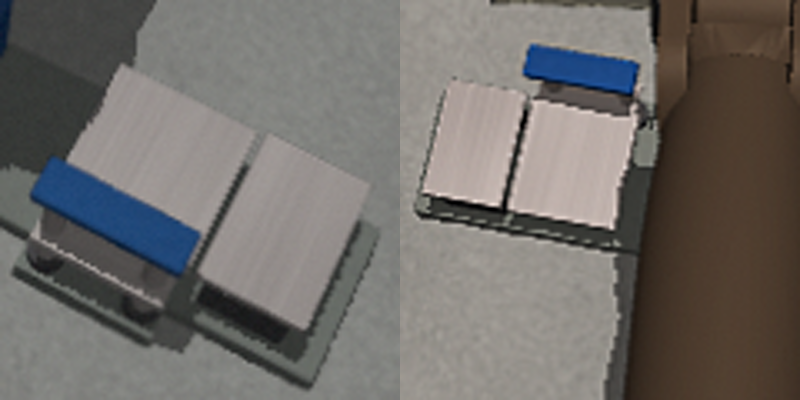

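View 7: the platform (scene crop (165,160)) is still slightly below the bridge (crop (285,230)). It rose 9.8 mm, with about 11° lost to play, and 6.0 mm remains, about 19°.

>>> step_arm([
  [[0, 0, 0, 4], [0, 0, 0, 4], [0, 0, 0, 4], [0, 0, 0, 4], [0, 0, 0, 2]],
])

```text
time_s: 20.78
position: [0.5955, 0.009, 0.2793]
tcp_rot: [[-0.843, 0.538, 0.001], [0.538, 0.843, 0.002], [0.0, 0.002, -1.0]]
contact_force: [-1.7, 3.8, 5.1]
opening: 0.0255
```

>>> step_arm([
  [[0, 0, 0, 0], [0, 0, 0, 0]],
])

```text
time_s: 21.02
position: [0.5955, 0.009, 0.2793]
tcp_rot: [[-0.843, 0.537, 0.001], [0.537, 0.843, 0.002], [0.0, 0.002, -1.0]]
contact_force: [-2.9, 3.0, 4.5]
opening: 0.0252
```

```bash
python3 -W ignore - <<'E'
from meas import *
from rig import vision
S=vision.snapshot("scene");T=vision.snapshot("top")
print("now",height(S,T))
E
```

```text
now {'plat': (np.float64(82.33), np.float64(0.45), [-1.72, 1.32], [-0.501, 0.201]), 'brid': (np.float64(82.37), np.float64(0.53), [-1.66, 1.4], [-0.501, 0.201])}
```

The platform measures 82.3 and the bridge 82.4 in both views, so they are flush. I ease off, release and retreat straight up.

>>> step_arm([
  [[0, 0, -0.05, 0], [0, 0, 0, 0]],
])

```text
time_s: 21.38
position: [0.5955, 0.0089, 0.2793]
tcp_rot: [[-0.844, 0.537, 0.0], [0.537, 0.844, 0.002], [0.001, 0.001, -1.0]]
contact_force: [-2.1, 4.8, 1.7]
opening: 0.0251
```

>>> step_arm([
  [[0, 0, 0, 0], [0, 0, 0, 0], [0, 0, 0, 0], [0, 0, 0, 0], [0, 0, 0, 0]],
], hand=0)

```text
time_s: 22.0
position: [0.5954, 0.0083, 0.2794]
tcp_rot: [[-0.843, 0.538, 0.0], [0.538, 0.843, -0.0], [-0.0, -0.0, -1.0]]
contact_force: [-0.2, -0.1, -0.6]
opening: 0.0851
```

>>> step_arm([
  [[0, 0, -1, 0], [0, 0, -2, 0], [0, 0, -4, 0], [0, 0, -5, 0], [0, 0, -5, 0]],
])

```text
time_s: 22.62
position: [0.595, 0.0084, 0.4518]
tcp_rot: [[-0.843, 0.537, 0.001], [0.537, 0.843, -0.0], [-0.001, 0.0, -1.0]]
contact_force: [0.6, 0.3, -0.0]
opening: 0.0854
```

```bash
python3 -W ignore - <<'E'
from meas import *
from rig import vision,status
S=vision.snapshot("scene");T=vision.snapshot("top")
print("now",height(S,T)); o=status.get_obs();print(o["position"],o["contact_force"],o["opening"])
a=[cv2.resize(s["image"][y:y+150,x:x+150,::-1],(400,400),interpolation=cv2.INTER_CUBIC) for s,x,y in((S,280,180),(T,190,140))]
cv2.imwrite("pics/c6.png",np.hstack(a))
E
```

```text
now {'plat': (np.float64(82.5), np.float64(0.4), [-1.85, 1.31], [-0.501, 0.201]), 'brid': (np.float64(82.38), np.float64(0.53), [-1.67, 1.41], [-0.501, 0.201])}
[0.59533735 0.00844021 0.45650677] [ 0.71664133 -0.40584613  0.06397187] 0.08537615641412892
```

View pics/c6.png

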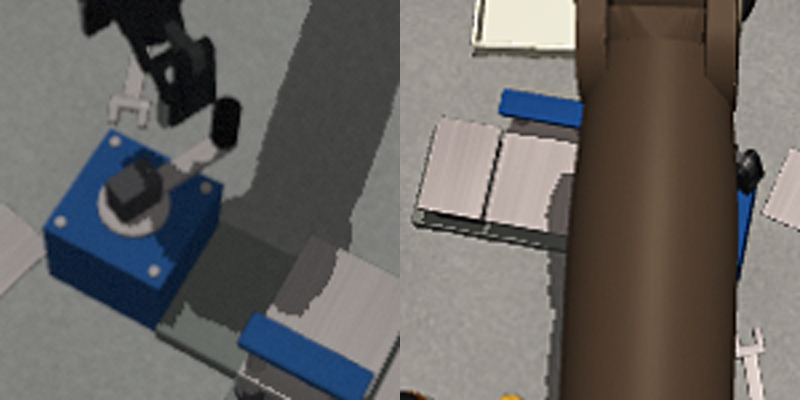

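View 8: the crank stands upright and free with its flange flat on the gearbox (scene crop (135,200)). The gripper is well clear, and the platform and bridge are still level at 82.5 and 82.4. Handing in.

```bash
python3 -c "
from rig import ticket;print(ticket.close_job())"
```

```text
the job is handed in; nothing more can be done
None
```

The job is handed in at about 22.7 s of the 72 s allowed. I took the crank from the white block and set it in the bore. I felt for the square drive with about 9 N of pressure, turning counter-clockwise, and found it after roughly 55°. The crank then dropped fully home, and I turned it 60° clockwise, released it and backed off upward.

- **Crank seating:** home was at flange height 0.2793 m, exactly as predicted, and the wrist force never rose above about 11 N. The last picture shows the crank upright with its flange flat on the gearbox.
- **Platform height:** in my last measurement the platform was at 82.5 mm and the bridge at 82.4 mm, a difference of about 0.1 mm.
- **What disagreed:** absolute heights read about 3 mm low, with the known 70 mm platform measuring 66.6 mm. The error should cancel in the platform-to-bridge comparison. About 11° of the first clockwise turn was lost, put down to play in the drive (not checked further), and I corrected for it by measuring again.
- **Bystanders:** I touched none of them on purpose, but I did not measure their positions again afterwards.

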